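# Line up a quarter-turn fastener and hold a service panel shut

### The arm

A 6-joint arm with a two-finger parallel gripper is mounted at the origin on a cart in front of the work surface, level with it; the furniture and walls round the work are solid. World frame = base frame: x ahead of the robot, y to its left, z up, the work surface at z = 0. Lengths are in m, angles in rad, forces in N, time in s.
With the tool pointing down it reaches from about 0.35 to 0.975 m from the base axis. Payload 4.9 kg.
Tool frame: the origin (TCP) lies on the centre line of the jaws, within the pads' length; the fingertips stand ahead of it and the grasp point (between the pads) is the TCP (manip.tip_extent is the z of the fingertips in the tool frame, in m); z points along the fingers, y is the line along which they close (so a half turn about z gives the same grasp; the last joint's range is limited). The gripper opens to 85 mm and grips with 20 to 120 N. Pads are 22 mm wide; open, the fingers measure 114 mm over their backs; the gripper's body (76 mm by 85 mm) begins 54 mm behind the grasp point. The pads swing forward as they close: fully open they stand 13 mm farther back than shut.
Start: joints at [-1.23, 0.053, 1.613, -0, 1.476, -0.119], TCP at [0.277, -0.56, 0.25] pointing down, gripper open.
Joint ranges: [-3.01, 3.01], [-1.01, 2.22], [0.06, 2.58], [-1.02, 4.17], [0.09, 2.62], [-3.14, 3.14]. Speed limits (rad/s): [2.57, 2.57, 3.14, 3.14, 3.14, 3.14].

### API

Orientations are given as a unit quaternion [w, x, y, z].
In Python, from plant import manip gives the robot as it stands. The module is installed in compiled form; this text tells all that it offers.
- The arm moves only by the shell command python3 -m crank FILE, which reads ROWS from the file FILE. ROWS is a JSON list that holds a single list of rows (three levels of brackets), with 1 to 5 rows, each of 7 numbers: the opening from 0.0 (shut) to 1.0 (fully open), then dx, dy, dz in m, then a rotation vector rx, ry, rz in rad; each row shifts and turns the commanded pose from where the row before left it, along the tool's axes as they then stand; what a row does not reach is not made up. A row lasts 1/8 s, in which the tool goes at most 0.0625 m and 0.188 rad, less where a joint would pass 70% of its speed; a pose out of reach is approached as far as the arm can. The fingers move at their own pace and stop on an object; the grip force is fixed at half the most. Time passes only in rows, so rows that do not move let the fingers close. It prints the time, the measured TCP pose, the force, the opening and the grip force at its end. Input that does not fit is refused with a message, and nothing moves.
- manip.state(): the state, without advancing time (a new reading comes with each control period).
- manip.grab_frame(name): name is "scene" or "top"; returns (picture, depth): 400x640x3 uint8, red, green, blue; 400x640 float32, m along the optical axis (not along the pixel's ray), 0 where there is no reading.
- manip.camera_params(name): a dict with "intrinsics" (3x3 intrinsics, pixels), "k1" (the pictures are not rectified: a ray, as slopes to the right and down, at radius r is drawn at 1 + k1 r^2 times it, then the intrinsics apply), "xyz" and "orientation" of the camera in the world. Camera axes: x right, y down, z forward; pixel columns grow to the right and rows downward; lengths in m; the calibration is good to about 2 mm. A picture is of the moment at which its call begins. camera_params takes no time and is no camera call.
- manip.job_done(): hands the job in; it is judged then, once.
Trained networks look in the newest picture that a camera, given by its name, has taken for a name from the list of things; names that differ only in an ending like _2 or _b are one class to them, and where a whole thing is asked for, a point or a joint stands for the part that bears it (a point fixed in the world has none). Each returns a list of dicts, best first, with "conf" (0 to 1); they miss things now and then, are a little off and sometimes report something else, mostly with a low value. They report only what shows in the picture. A call takes as long as a camera call. They do not tell look-alikes from the thing itself.
- manip.look_for(camera, query): "extent" ([left, top, right, bottom] in pixels, round what is visible of it).
- manip.outline_of(camera, query): "region" (400x640 bool, what is visible of it) and "extent" ([left, top, right, bottom] in pixels, round what is visible of it).
- manip.mark_of(camera, query): "centre" ([row, column] in pixels: a listed point, or the origin of a listed thing).
The state is a dict: "time": time; "joint_pos": joint angles; "joint_vel": joint speeds; "joint_efforts": joint torques, N m; "tool_pos": TCP position; "tool_rot": TCP orientation; "contact_force": force on the tool from outside, world axes, zero at the start; "ft_torque": the same for the moment, N m; "gripper_width": opening from 0.0 (shut) to 1.0 (fully open); "grasp_force": force on a finger pad.
Only numpy, scipy, OpenCV 4.12 (cv2) and the standard library are available. Lean on these libraries where they do the work, as an engineer would, in place of code of your own. Each camera call takes 0.05 s, during which the arm holds its last target. There are 200 camera calls.

### The job

Take the red-handled key out of its grey stand and stand its blade fully home and upright in the slot of the quarter-turn fastener in the middle of the blue panel. With the key, turn the fastener counter-clockwise until its slot lines up with the two white lines on the panel, then push the panel straight down through the key until it is fully home against the frame of the grey box. Finish like that: still gripping the key and still pressing the panel down; leave the other things on the table where they are.

Things in the scene. Friction and masses are not known exactly. Their poses are not given: they have to be found in the camera images.
- key: Loose flat-bladed key, 80 g, 74 mm tall, upright in the stand, collar on the stand's top. Origin: tip of the blade on the long axis; z up, x along the width of blade and handle. From the tip up: steel blade 24 (x) by 6 (y) mm, z 0-16, tip rounded (radius 3); collar 28 across, z 16-22; shank 11 across, z 22-50; red handle bar 56 (x) by 14 (y), z 50-74. A half turn about z makes no difference.
- key_grip (a point): Centre of the key's red handle bar, 62 mm above the blade's tip, axes as the key: grip here from above, across the bar's 14 mm (y).
- key_stand: Fixed grey plastic block 70 (x) by 60 (y) by 30 mm high in which the key starts, its slot 26.5 by 8.5 mm and 20 mm deep along the block's x. Origin: centre of the underside. Stand and box may change places, left and right. A blue bag sealer about 0.12 m high, with a raised arm, stands fixed behind and between them: carry things well above it.
- housing: Fixed grey control box 150 (x) by 190 (y) mm, frame rim 60 mm high with a 1.5 mm black gasket on it, and a blue panel of the same outline floating above it on four springs. Origin: centre of the underside, straight below the fastener's axis; z up. The white lines on the panel run along the box's x.
- panel_top (a point): Centre of the panel's upper face, on the fastener's axis, 74.5 mm above the table when the panel is up. Axes as the box. The 6 mm blue panel bears two white lines (30 mm long, along x) on either side of the fastener.
- fastener_mouth (a point): On the fastener's axis, level with the top of its aluminium head (42 mm across, 8 mm above the panel, 82.5 mm above the table with the panel up); x along the slot, z up; turns with it. Slot 8.4 mm wide, 29 long, 19 deep. Key fully home: collar on the head, blade tip 16 mm below this point. The key has about 0.1 rad of play each way, so the fastener trails it by that much.
- fastener (a joint): Fastener angle, rad: 0 = slot in line with the white lines; grows counter-clockwise seen from above. Starts between -1.3 and -0.75; end stops at -1.57 and +0.40, no click at 0. Stays where left (friction 0.06 N m). A hidden crossbar under it meets the frame: more than about 0.15 off 0, the panel goes down only 2 mm.
- panel (a joint): How far the panel is pressed down, in m: 0 up on its springs, 0.007 fully home on the frame. It moves straight down, springs back when let go, takes about 4 N to start and 10 N fully home.
- bottle_1: Bystander: brown dropper bottle with black top, 33 mm across, 102 mm tall.
- small_box_1: Bystander: small white carton, 88 x 62 x 52 mm.
- tape_1: Bystander: roll of brown tape, 90 mm across, 48 mm tall, flat on the table between the two work places.
Things that resemble listed ones, but are neither listed nor needed, are in the scene too. What is shaped like the key but green or orange is not meant.

How it is judged:
On the way, in this order (a step that is already met when the one before it is completed fails the run):
1. the key stands upright and fully home in the fastener's slot (horizontal distance between key and fastener_mouth below 0.004 m and z of key in the frame of fastener_mouth below -0.0115 m and angle between key's own z axis and vertical below 0.12 rad), for 0.2 s.
2. with the key in the slot, the fastener's slot is in line with the white lines (all of step 1 and value of joint fastener between -0.14 and 0.14 rad), for 0.1 s.
At the end, for the whole second after the job is handed in: Key upright in the slot (4 mm of its axis, 11.5 mm deep, tilt under 0.12 rad), fastener within 0.14 rad of alignment, panel pressed down at least 5.5 of 7 mm, gripper still on the key (over 5 N), key bearing on the fastener or panel with over 4 N (all of step 2 and value of joint panel above 0.0055 m and contact force between the fingers and key above 5 N and contact force between key and housing above 4 N); the arm keeps its last pose, push and grip.
It fails at once if a bystander (bottle, carton, tape) is moved more than 3 cm (distance of any of bottle_1, small_box_1, tape_1 from where it was at the start of the episode above 0.03 m).
It also fails if it takes over 58 s, if anything falls off the work surface, if the arm or the gripper's body presses on something with over 40 N, if the wrist force passes 120 N, or if a joint passes its speed limit or range.

## Working session

There is one attempt and no reset: what is moved stays moved. The work goes in short steps, Python scripts to look and compute and a shell command to move; the robot and the scene stay as the last step left them, time stands still between calls to the robot, and variables do not carry over. Pictures are saved under pics/ and viewed, at most 10 in all, crops included, and the job is handed in when it is done.

```bash
mkdir -p pics
cat > h.py <<'E'
import numpy as np, cv2
from scipy.spatial.transform import Rotation as R
from plant import manip
def cam(n):
    p=manip.camera_params(n); q=p["orientation"]
    return np.array(p["intrinsics"]),p["k1"],np.array(p["xyz"]),R.from_quat([q[1],q[2],q[3],q[0]]).as_matrix()
def rays(n,uv):
    K,k1,t,M=cam(n); uv=np.asarray(uv,float).reshape(-1,1,2)
    s=cv2.undistortPoints(uv,K,np.array([k1,0,0,0,0.])).reshape(-1,2)
    return t,np.c_[s,np.ones(len(s))]@M.T
def at_z(n,uv,z):
    t,d=rays(n,uv); return t+d*((z-t[2])/d[:,2])[:,None]
def cloud(n,depth):
    v,u=np.mgrid[0:400,0:640]; t,d=rays(n,np.c_[u.ravel(),v.ravel()])
    return (t+d*depth.reshape(-1,1)).reshape(400,640,3)
def proj(n,P):
    K,k1,t,M=cam(n); r=cv2.Rodrigues(M.T)[0]
    return cv2.projectPoints(np.asarray(P,float).reshape(-1,3),r,-M.T@t,K,np.array([k1,0,0,0,0.]))[0].reshape(-1,2)
def save(n,im): cv2.imwrite("pics/"+n,im[...,::-1])
E
python3 - <<'E'
from h import *
for n in ["scene","top"]:
    im,d=manip.grab_frame(n); save(n+"0.png",im); np.savez("/tmp/%s0.npz"%n,im=im,d=d)
    print(n,cam(n)[2],cam(n)[3][:,2], cam(n)[0][0,0])
    for q in ["key","key_grip","key_stand","housing","panel_top","fastener_mouth"]:
        try: print(q,[(np.round(r["centre"]),round(r["conf"],2)) for r in manip.mark_of(n,q)][:4])
        except Exception as e: print(q,e)
print(manip.state())
E
```

```text
scene [-0.01396175 -0.60360348  0.44214317] [ 0.66177088  0.64797179 -0.37708335] 387.9411503624207
key [(array([286., 318.]), 0.86), (array([304., 360.]), 0.85), (array([290., 399.]), 0.6)]
key_grip [(array([263., 402.]), 0.96), (array([257., 314.]), 0.71)]
key_stand [(array([309., 363.]), 0.7)]
housing [(array([217., 228.]), 0.61)]
panel_top [(array([191., 228.]), 0.57), (array([258., 256.]), 0.47)]
fastener_mouth [(array([189., 225.]), 0.46), (array([311., 362.]), 0.3)]
top [ 0.45379885 -0.02659102  1.15340522] [ 0.14873555  0.00771401 -0.98884692] 375.96895146677895
key [(array([263., 399.]), 0.69), (array([264., 362.]), 0.67), (array([229., 404.]), 0.47)]
key_grip [(array([267., 364.]), 0.68), (array([230., 404.]), 0.65), (array([265., 407.]), 0.54)]
key_stand [(array([268., 402.]), 0.65), (array([248., 236.]), 0.51)]
housing [(array([249., 236.]), 0.69)]
panel_top [(array([246., 233.]), 0.56)]
fastener_mouth [(array([247., 230.]), 0.6)]
{'time': 0.7, 'joint_pos': array([-1.23001808e+00,  5.26403383e-02,  1.61284848e+00,  2.24950140e-05,
        1.47600468e+00, -1.18998366e-01]), 'joint_vel': array([ 0.00014963, -0.00142404,  0.00021944, -0.0008871 ,  0.00149887,
        0.00082278]), 'joint_efforts': array([ 4.29195018e-05, -3.93551624e+01, -3.70371401e+01, -1.18330358e-04,
        5.10327372e-04, -4.78928428e-06]), 'tool_pos': array([ 0.27734943, -0.56009273,  0.25037141]), 'tool_rot': array([4.80326523e-05, 9.73692093e-01, 2.27867735e-01, 1.66145407e-05]), 'contact_force': array([-0.45514225, -0.04373772,  0.68351031]), 'ft_torque': array([-0.02826236,  0.0534156 ,  0.00828041]), 'grasp_force': 0.0, 'gripper_width': 0.9973186042610374}
```

View pics/scene0.png

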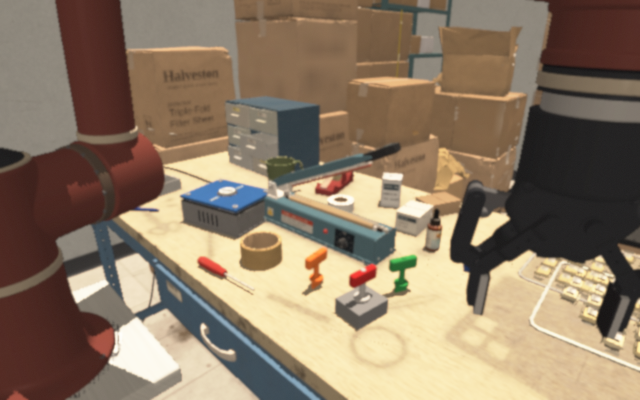

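View pics/top0.png

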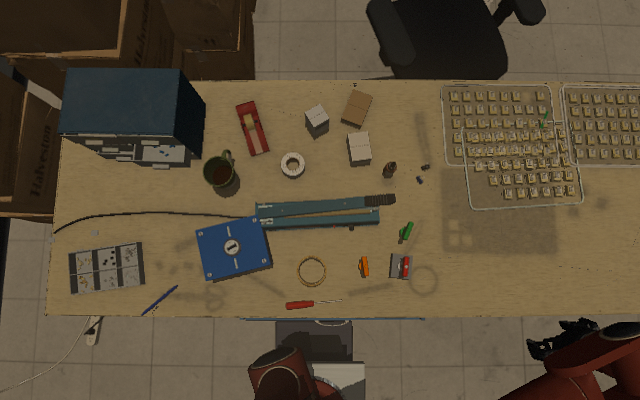

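Scene picture: the box with the blue panel is at (226,205) and the stand at (362,305). Top picture: the panel is at (233,248) and the stand at (400,266).
Key candidates in the top picture are red in the grey stand (405,267), orange (364,266) and green (406,231). The red one fits, being red-handled and in the grey stand. I'll measure it and confirm it in a crop.

Run:
```python
from h import *
T=np.load("/tmp/top0.npz"); S=np.load("/tmp/scene0.npz")
im=T["im"]; si=S["im"]
a=cv2.resize(im[240:295,350:430],(800,550),interpolation=cv2.INTER_CUBIC)[:, :]
b=cv2.resize(im[210:290,185:285],(500,400),interpolation=cv2.INTER_CUBIC)
a=cv2.resize(a,(500,344)); c=cv2.resize(si[255:335,290:430],(500,286)); 
def pad(x,w,h):
    o=np.zeros((h,w,3),np.uint8); x=cv2.resize(x,(w,int(x.shape[0]*w/x.shape[1]))); x=x[:h]; o[:x.shape[0]]=x; return o
e=cv2.resize(si[165:240,175:280],(400,286))
save("crop.png",np.vstack([np.hstack([pad(a,400,300),pad(b,400,300)]),np.hstack([pad(c,400,300),pad(e,400,300)])]))
for n,F,box in [("top",T,(240,295,380,430)),("scene",S,(255,300,340,385))]:
    i=F["im"].astype(int); P=cloud(n,F["d"]); 
    m=np.zeros((400,640),bool); r=box; m[r[0]:r[1],r[2]:r[3]]=1
    red=m&(i[...,0]>110)&(i[...,0]>2.2*i[...,1])&(i[...,0]>2.2*i[...,2])
    X=P[red&(F["d"]>0)]; print(n,"red",red.sum(),np.median(X,0),X.min(0),X.max(0))
    v,u=np.nonzero(red); rect=cv2.minAreaRect(np.c_[u,v].astype(np.float32)); 
    top=X[X[:,2]>np.percentile(X[:,2],60)] 
    if n=="top":
        Z=at_z(n,np.c_[u,v],0.088); c,(w,h),an=cv2.minAreaRect((Z[:,:2]*1000).astype(np.float32)); print(c,w,h,an,Z.mean(0))
    # grey stand top
    g=m&(abs(P[...,2]-0.03)<0.006)&(F["d"]>0)
    if g.sum()>10:
        G=P[g]; print("stand",g.sum(),cv2.minAreaRect((G[:,:2]*1000).astype(np.float32)))
    # blue panel
    b=(i[...,2]>1.7*i[...,0])&(i[...,2]>100)&(i[...,2]>1.3*i[...,1])&(abs(P[...,2]-0.0745)<.02)
    nl,L,st,ce=cv2.connectedComponentsWithStats(b.astype(np.uint8)); k=1+np.argmax(st[1:,4])
    v,u=np.nonzero(L==k); print("panel",st[k],"z",np.median(P[L==k][:,2]))
    Z=at_z(n,np.c_[u,v],0.0745); print(cv2.minAreaRect((Z[:,:2]*1000).astype(np.float32)))
```

```text
top red 65 [ 0.43940857 -0.27147125  0.08716273] [ 0.41037261 -0.27873808  0.08282502] [ 0.46032105 -0.26249617  0.09011497]
(435.2562255859375, -270.90118408203125) 11.150964736938477 50.70453643798828 82.37301635742188 [ 0.43514738 -0.27095183  0.088     ]
stand 355 ((435.54449462890625, -271.4752197265625), (61.648014068603516, 70.30610656738281), 82.69129180908203)Traceback (most recent call last):
  File "<stdin>", line 26, in <module>
    return _wrapfunc(a, 'argmax', axis=axis, out=out, **kwds)
    return bound(*args, **kwds)
ValueError: attempt to get argmax of an empty sequence
```

View pics/crop.png

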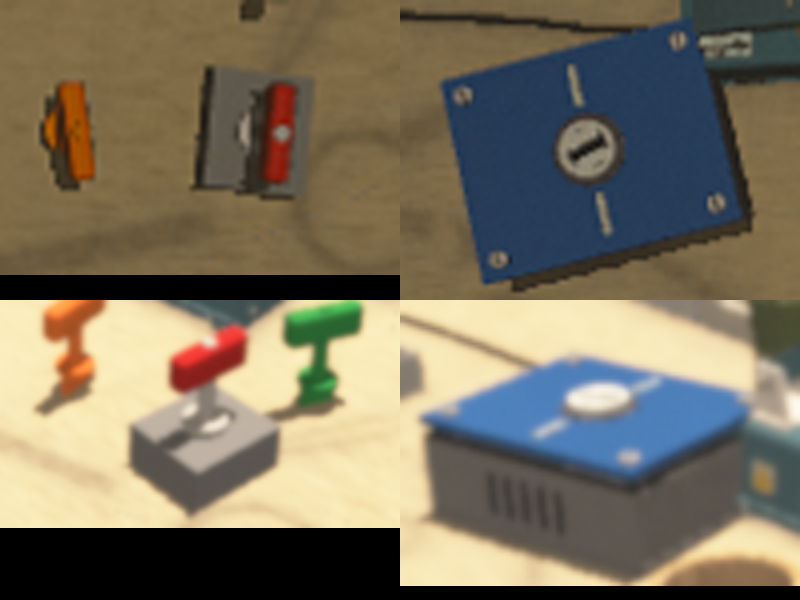

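The crop confirms that the red key stands in the grey stand (top crop 280,133). The slot is dark at (588,150), tilted against the white lines. Next I'll measure the axes and the panel.

Run:
```python
from h import *
def pca(Z,w=None):
    w=np.ones(len(Z)) if w is None else w
    c=(Z*w[:,None]).sum(0)/w.sum(); C=((Z-c)*w[:,None]).T@(Z-c); v=np.linalg.eigh(C)[1][:,-1]
    return c.round(4), round(float(np.degrees(np.arctan2(v[1],v[0]))%180),2)
F=np.load("/tmp/top0.npz"); i=F["im"].astype(int); P=cloud("top",F["d"])
m=np.zeros((400,640),bool); m[240:295,380:430]=1
red=m&(i[...,0]>90)&(i[...,0]>1.8*i[...,1])
v,u=np.nonzero(red); Z=at_z("top",np.c_[u,v],0.088); print("red",pca(Z[:,:2]),len(u))
g=m&(abs(P[...,2]-0.03)<0.006); G=P[g]; print("stand z",np.median(G[:,2]),cv2.boxPoints(cv2.minAreaRect((G[:,:2]*1000).astype(np.float32))))
t=m&(P[...,2]>.075); print("bar pts",pca(P[t][:,:2]),t.sum(),np.median(P[t],0))
q=np.zeros_like(m); q[205:290,185:285]=1
b=q&(abs(P[...,2]-0.0765)<.012)&(i[...,2]>1.25*i[...,0])&(i[...,2]>50)
print(b.sum(),np.median(P[b],0))
b=cv2.morphologyEx(b.astype(np.uint8),cv2.MORPH_CLOSE,np.ones((9,9)))
v,u=np.nonzero(b); Z=at_z("top",np.c_[u,v],0.0745); r=cv2.minAreaRect((Z[:,:2]*1000).astype(np.float32)); print("panel",r,cv2.boxPoints(r),Z.mean(0))
ctr=Z.mean(0); 
# head / slot at 5mm-subpixel
v,u=np.nonzero(q); Z=at_z("top",np.c_[u,v],0.0825)[:,:2]; val=i[v,u]
gray=val.max(1); sat=val.max(1)-val.min(1)
h=(np.hypot(*(Z-ctr[:2]).T)<.035)
head=h&(gray>80)&(val[:,2]<1.25*val[:,0]); print("head",cv2.minEnclosingCircle((Z[head]*1000).astype(np.float32)))
hc=np.array(cv2.minEnclosingCircle((Z[head]*1000).astype(np.float32))[0])/1000
inn=np.hypot(*(Z-hc).T)<.0165
w=np.clip(np.percentile(gray[inn],75)-gray,0,None)*inn; w=np.where(w>25,w,0.); print("slot",pca(Z,w),(w>0).sum())
# white lines
Z7=at_z("top",np.c_[u,v],0.0745)[:,:2]; rr=np.hypot(*(Z7-ctr[:2]).T)
l=(rr>.026)&(rr<.062)&(val[:,0]>75); print("lines",pca(Z7[l]),l.sum())
print("cal",manip.state()["tool_pos"])
for f,z,ql in [("top",.076,"key_grip"),("top",.0825,"fastener_mouth"),("scene",.0825,"fastener_mouth"),("top",.0745,"panel_top"),("scene",.0745,"panel_top")]:
    for rz in manip.mark_of(f,ql)[:3]:
        c=rz["centre"]; print(f,ql,rz["conf"],at_z(f,[c[::-1]],z)[0].round(4))
F=np.load("/tmp/scene0.npz"); i=F["im"].astype(int); P=cloud("scene",F["d"])
m=np.zeros((400,640),bool); m[255:300,340:385]=1
red=m&(i[...,0]>110)&(i[...,0]>2.2*i[...,1]); X=P[red]; s=X[abs(X[:,2]-.088)<.004]; print("scene bar",np.median(X,0),X.min(0),X.max(0),len(s),pca(X[:,:2]))
b=(P[...,2]>.066)&(P[...,2]<.081)&(i[...,2]>1.5*i[...,0]); b[:165]=0;b[240:]=0;b[:,:175]=0;b[:,280:]=0
print(b.sum(),P[b].mean(0),cv2.minAreaRect((P[b][:,:2]*1000).astype(np.float32)))
```

```text
red (array([ 0.4346, -0.2707]), 172.23) 76
stand z 0.0297233057393691 [[ 396.75577 -297.57678]
 [ 466.49063 -306.5208 ]
 [ 474.33322 -245.37366]
 [ 404.59836 -236.42963]]
bar pts (array([ 0.437 , -0.2495]), 85.82) 118 [ 0.43802362 -0.26913922  0.08693161]
3119 [0.49141786 0.21693117 0.07355231]
panel ((510.4604187011719, 191.06414794921875), (174.20091247558594, 258.41650390625), 14.963359832763672) [[392.95172 293.40167]
 [459.67517  43.74775]
 [627.9691   88.72662]
 [561.24567 338.38055]] [0.49126364 0.21650496 0.0745    ]
head ((490.01055908203125, 220.9981689453125), 34.345035552978516)
slot (array([0.4896, 0.2212]), 120.81) 44
lines (array([0.4915, 0.226 ]), 14.19) 61
cal [ 0.27734943 -0.56009273  0.25037141]
top key_grip 0.68 [ 0.432  -0.1545  0.076 ]
top key_grip 0.65 [ 0.5363 -0.2712  0.076 ]
top key_grip 0.54 [ 0.4382 -0.276   0.076 ]
top fastener_mouth 0.6 [0.4884 0.2243 0.0825]
scene fastener_mouth 0.46 [0.4881 0.232  0.0825]
scene fastener_mouth 0.3 [ 0.3537 -0.3301  0.0825]
top panel_top 0.56 [0.491  0.2176 0.0745]
scene panel_top 0.57 [0.4968 0.231  0.0745]
scene panel_top 0.47 [ 0.3443 -0.0928  0.0745]
scene bar [ 0.42368973 -0.27438781  0.08261159] [-0.01396175 -0.60360348  0.01299101] [ 0.55483857 -0.19503578  0.44214317] 138 (array([ 0.4257, -0.2745]), 29.95)
1291 [0.47673797 0.20841545 0.07375505] ((483.80889892578125, 219.93338012695312), (148.80899047851562, 189.00131225585938), 16.008319854736328)
```

```bash
cat > rect.py <<'E'
from h import *
def rectify(n,im,c,z,half=.05,s=.00025):
    k=int(2*half/s)+1; g=(np.arange(k)-k//2)*s
    X,Y=np.meshgrid(g+c[0],g+c[1],indexing="ij")   # row=+x, col=+y
    uv=proj(n,np.c_[X.ravel(),Y.ravel(),np.full(X.size,z)]).astype(np.float32).reshape(k,k,2)
    return cv2.remap(im,uv[...,0],uv[...,1],cv2.INTER_CUBIC),X,Y
E
python3 - <<'E'
from rect import *
out=[]
for n in ["top","scene"]:
    im=np.mean([manip.grab_frame(n)[0].astype(np.float32) for _ in range(4)],0)
    np.save("/tmp/avg_%s.npy"%n,im)
    c=np.array([.4885,.2205])
    r,X,Y=rectify(n,im,c,.0825)
    nb=r[...,2]<1.25*r[...,0]  # non-blue
    m=(nb&(np.hypot(X-c[0],Y-c[1])<.03)).astype(np.uint8)
    m=cv2.morphologyEx(m,cv2.MORPH_OPEN,np.ones((41,41)))
    cs=max(cv2.findContours(m,0,2)[0],key=cv2.contourArea); e=cv2.fitEllipse(cs)
    k=r.shape[0]//2; hc=c+(np.array([e[0][1],e[0][0]])-k)*.00025
    print(n,"head",hc,np.array(e[1])*.25,e[2])
    gray=r.mean(2); inn=np.hypot(X-hc[0],Y-hc[1])<.0165
    w=np.clip(np.percentile(gray[inn],60)-gray-20,0,None)*inn
    D=np.c_[X.ravel(),Y.ravel()]; W=w.ravel(); sc=(D*W[:,None]).sum(0)/W.sum(); v=np.linalg.eigh(((D-sc)*W[:,None]).T@(D-sc))[1][:,1]
    print(" slot",sc,np.degrees(np.arctan2(v[1],v[0])))
    r7,X7,Y7=rectify(n,im,c,.0745,.13,.0005)
    if n=="top":
        b=((r7[...,2]>1.3*r7[...,0])&(r7[...,2]>1.15*r7[...,1])&(r7[...,2]>55)).astype(np.uint8)
    else: b=((r7[...,2]>1.8*r7[...,0])&(r7[...,2]>1.3*r7[...,1])).astype(np.uint8)
    b=cv2.morphologyEx(b,cv2.MORPH_OPEN,np.ones((25,25)))
    L=cv2.findContours(b,0,2)[0]; cc=max(L,key=cv2.contourArea); R_=cv2.minAreaRect(cc); bx=(np.array([[p[1],p[0]] for p in cv2.boxPoints(R_)])-r7.shape[0]//2)*.0005+c
    print(" panel",bx.mean(0),np.array(R_[1])*.5,R_[2]); print(bx.round(4).tolist())
    cv2.drawContours(r7,[cv2.boxPoints(R_).astype(int)],0,(255,0,0),1)
    out.append(np.hstack([r[::-1,::-1][:400,:400],cv2.resize(r7[::-1,::-1],(400,400))[:, :]])[:300 if 0 else 400])
o=np.vstack(out); save("rect.png",cv2.resize(np.clip(o,0,255).astype(np.uint8),(600,600)))
E
```

```text
top head [0.48892955 0.21996297] [51.01050949 51.19200134] 156.88165283203125
 slot [0.48951485 0.22105851] 119.59088287707843
 panel [0.50128903 0.17430255] [151.41018677  94.1746521 ] 76.4295654296875
[[0.4387, 0.1108], [0.4166, 0.2023], [0.5638, 0.2378], [0.5859, 0.1463]]
scene head [0.48682217 0.22030672] [49.00586319 60.08791733] 120.61509704589844
 slot [0.49018789 0.20466691] -168.12807336882292
 panel [0.48218567 0.21544183] [148.01570129 189.00427246] 75.22544860839844
[[0.4347, 0.1052], [0.3865, 0.2879], [0.5296, 0.3257], [0.5778, 0.1429]]
```

View pics/rect.png

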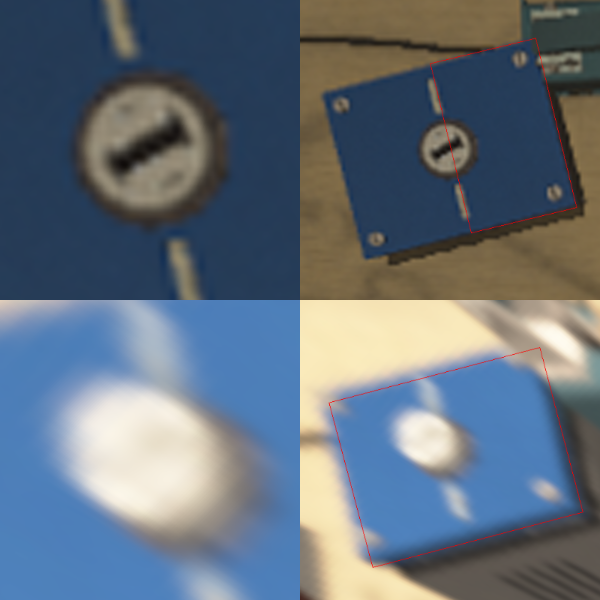

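Rectified top view (upper left): the head and slot centre are at about (149,147). That puts the fastener near (0.4893, 0.221) with its slot at -60.4° world. The white lines are at about 14.3°, so the fastener starts at about -1.30 rad. The key is at (0.4353, -0.271) with a yaw of -7.5°. Now I'll turn and move over it.

```bash
cat > go.py <<'E'
# usage: go.py x y z yawdeg(tool x axis) -> remaining shift in tool axes (tool down)
import sys
from h import *
def rem(x,y,z,yaw):
    s=manip.state(); q=s["tool_rot"]; M=R.from_quat([q[1],q[2],q[3],q[0]]).as_matrix()
    a=np.radians(yaw); T=np.array([[np.cos(a),np.sin(a),0],[np.sin(a),-np.cos(a),0],[0,0,-1]])
    d=M.T@(np.array([x,y,z])-s["tool_pos"]); w=R.from_matrix(M.T@T).as_rotvec()
    print("t %.2f"%s["time"],"pos",s["tool_pos"].round(4),"d",d.round(4),"w",w.round(4),"F",s["contact_force"].round(1),"M",s["ft_torque"].round(2),"open %.3f grip %.1f"%(s["gripper_width"],s["grasp_force"]),"q6 %.2f"%s["joint_pos"][5])
if __name__=="__main__": rem(*map(float,sys.argv[1:]))
E
python3 -c "
from h import *
print(manip.tip_extent)
F=np.load('/tmp/top0.npz');P=cloud('top',F['d'])[185:235,255:400];print('sealer',P[...,2].max(),P.reshape(-1,3)[P[...,2].argmax()])"
echo '[[[1, 0, 0, 0, 0, 0, 0.148], [1, 0, 0, 0, 0, 0, 0.148], [1, 0, 0, 0, 0, 0, 0.148], [1, 0, 0, 0, 0, 0, 0.146]]]' > rows.txt && python3 -m crank rows.txt
echo '[[[0.8, 0.02, -0.052, 0, 0, 0, 0], [0.8, 0.02, -0.052, 0, 0, 0, 0], [0.8, 0.02, -0.052, 0, 0, 0, 0], [0.8, 0.02, -0.052, 0, 0, 0, 0], [0.8, 0.02, -0.052, 0, 0, 0, 0]]]' > rows.txt && python3 -m crank rows.txt
python3 go.py 0.4353 -0.271 0.076 -7.5
```

```text
0.019
sealer 1.1534052164132362 [ 0.45379885 -0.02659102  1.15340522]
time: 1.85
tool_pos: [0.2774, -0.5601, 0.2503]
tool_rot: [-0.0, 0.998, -0.067, -0.0]
contact_force: [0.2, 0.1, -0.3]
gripper_width: 0.999
grasp_force: 0.0
time: 2.48
tool_pos: [0.4109, -0.3137, 0.2506]
tool_rot: [0.0, 0.998, -0.065, 0.0]
contact_force: [1.2, 0.2, -0.0]
gripper_width: 0.8
grasp_force: 0.0
t 2.48 pos [ 0.4109 -0.3137  0.2506] d [ 0.0185 -0.0455  0.1746] w [ 0.0004 -0.0007  0.0004] F [ 1.2  0.2 -0. ] M [ 0.04 -0.01  0.01] open 0.800 grip 0.0 q6 0.91
```

```bash
echo '[[[0.8, 0.0185, -0.0455, 0.02, 0, 0, 0], [0.8, 0, 0, 0.04, 0, 0, 0], [0.8, 0, 0, 0.04, 0, 0, 0], [0.8, 0, 0, 0, 0, 0, 0]]]' > rows.txt && python3 -m crank rows.txt >/dev/null
python3 go.py 0.4353 -0.271 0.076 -7.5
python3 - <<'E'
from h import *
im,d=manip.grab_frame("scene"); save("s2.png",cv2.resize(im[180:330,260:460],(800,600),interpolation=cv2.INTER_CUBIC))
E
```

```text
t 2.98 pos [ 0.4326 -0.2706  0.1467] d [0.0032 0.0003 0.0707] w [-0.0042  0.0065  0.0011] F [-0.5  0.4 -0.8] M [ 0.   -0.02  0.  ] open 0.803 grip 0.0 q6 1.00
```

View pics/s2.png

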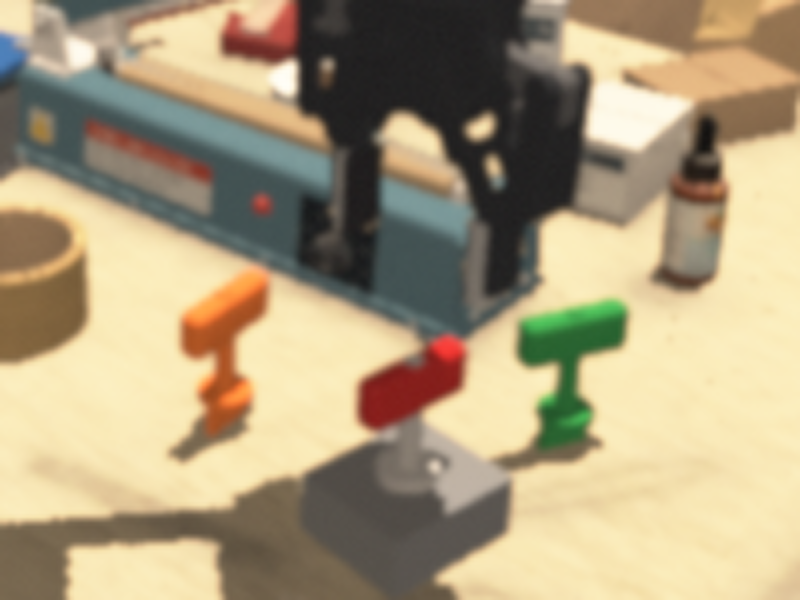

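The picture shows the open fingers straddling and standing above the red bar at (410,385). Going down to grip.

```bash
echo '[[[0.8, 0.002, 0, 0.035, 0, 0, 0], [0.8, 0, 0, 0.03, 0, 0, 0], [0.8, 0, 0, 0.009, 0, 0, 0], [0.8, 0, 0, 0, 0, 0, 0], [0.8, 0, 0, 0, 0, 0, 0]]]' > rows.txt && python3 -m crank rows.txt >/dev/null
python3 go.py 0.4353 -0.271 0.076 -7.5
echo '[[[0, 0, 0, 0, 0, 0, 0], [0, 0, 0, 0, 0, 0, 0], [0, 0, 0, 0, 0, 0, 0], [0, 0, 0, 0, 0, 0, 0], [0, 0, 0, 0, 0, 0, 0]]]' > rows.txt && python3 -m crank rows.txt >/dev/null
python3 go.py 0.4353 -0.271 0.076 -7.5
```

```text
t 3.65 pos [ 0.4377 -0.2739  0.0785] d [-0.0027 -0.0025  0.0025] w [ 0.0019 -0.003   0.0006] F [-0.7 -0.7 -0.7] M [ 0.01 -0.01  0.04] open 0.799 grip 0.0 q6 1.00
t 4.28 pos [ 0.4366 -0.2722  0.0763] d [-0.0014 -0.0011  0.0003] w [-0.0014  0.0001  0.0007] F [1.2 4.  1.4] M [ 0.72 -0.1  -0.04] open 0.153 grip 59.2 q6 1.00
```

```bash
echo '[[[0, 0, 0, -0.01, 0, 0, 0], [0, 0, 0, -0.02, 0, 0, 0], [0, 0, 0, -0.03, 0, 0, 0], [0, 0, 0, -0.05, 0, 0, 0], [0, 0, 0, -0.05, 0, 0, 0]]]' > rows.txt && python3 -m crank rows.txt >/dev/null
echo '[[[0, 0, 0, -0.05, 0, 0, 0], [0, 0, 0, -0.05, 0, 0, 0], [0, 0, 0, -0.02, 0, 0, 0], [0, 0, 0, 0, 0, 0, 0], [0, 0, 0, 0, 0, 0, 0]]]' > rows.txt && python3 -m crank rows.txt >/dev/null
python3 go.py 0.4893 0.221 0.35 119.6
python3 - <<'E'
from rect import *
im,d=manip.grab_frame("scene"); s=manip.state(); p=proj("scene",[s["tool_pos"]])[0].astype(int); print(p)
x0,y0=max(0,min(440,p[0]-60)),max(0,min(310,p[1]-25))
save("s3.png",cv2.resize(im[y0:y0+90,x0:x0+120],(800,600),interpolation=cv2.INTER_CUBIC)); np.savez("/tmp/s3.npz",im=im,d=d,tp=s["tool_pos"],tr=s["tool_rot"]); print(x0,y0)
q=s["tool_rot"]; M=R.from_quat([q[1],q[2],q[3],q[0]]).as_matrix()
for nm,o in [("tip",[0,0,.062]),("collarbot",[0,0,.046]),("collar left",[-.014,0,.043]),("collar r",[.014,0,.043]),("barend-",[-.028,0,0]),("barend+",[.028,0,0])]:
    uv=proj("scene",[s["tool_pos"]+M@np.array(o)])[0]; print(nm,uv.round(1),((uv-[x0,y0])*6.667).round())
E
```

```text
t 5.53 pos [ 0.4358 -0.2724  0.3533] d [-0.0111 -0.4962  0.0045] w [-5.4000e-03 -3.0000e-04 -2.2178e+00] F [ 0.7 -0.5 -1.3] M [-0.01 -0.    0.05] open 0.152 grip 58.8 q6 1.00
[374 108]
314 83
tip [372.2 151.5] [388. 457.]
collarbot [372.8 140.9] [392. 386.]
collar left [366.  140.2] [347. 381.]
collar r [379.6 137.5] [438. 364.]
barend- [360.3 110.8] [309. 185.]
barend+ [388.2 107.2] [495. 161.]
```

View pics/s3.png

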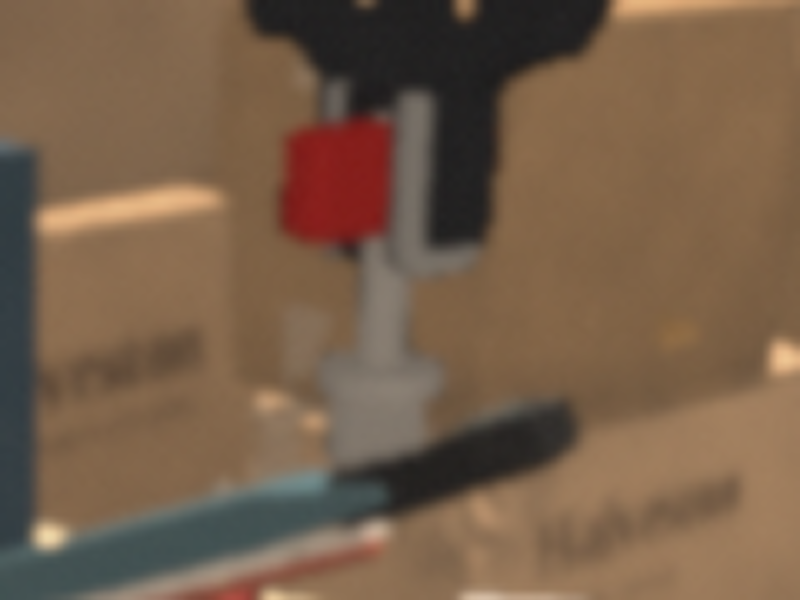

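The picture shows the key hanging upright, with shank and collar at (382,375). That is about 2 mm toward -x of the tool from the predicted axis at 391, and I'll allow for it. Turning the tool, then carrying the key high.

```bash
echo '[[[0, 0, 0, 0, 0, 0, -0.185], [0, 0, 0, 0, 0, 0, -0.185], [0, 0, 0, 0, 0, 0, -0.185], [0, 0, 0, 0, 0, 0, -0.185], [0, 0, 0, 0, 0, 0, -0.185]]]' > rows.txt && python3 -m crank rows.txt >/dev/null
echo '[[[0, 0, 0, 0, 0, 0, -0.185], [0, 0, 0, 0, 0, 0, -0.185], [0, 0, 0, 0, 0, 0, -0.185], [0, 0, 0, 0, 0, 0, -0.185], [0, 0, 0, 0, 0, 0, -0.185]]]' > rows.txt && python3 -m crank rows.txt >/dev/null
echo '[[[0, 0, 0, 0, 0, 0, -0.185], [0, 0, 0, 0, 0, 0, -0.185], [0, 0, 0, 0, 0, 0, 0]]]' > rows.txt && python3 -m crank rows.txt >/dev/null
python3 go.py 0.4883 0.2227 0.35 119.6
```

```text
t 7.20 pos [ 0.436  -0.2724  0.3539] d [0.4046 0.2901 0.005 ] w [-0.0014 -0.0035  0.0002] F [ 0.4  0.6 -1.3] M [-0.01  0.01 -0.  ] open 0.156 grip 58.7 q6 -1.22
```

```bash
echo '[[[0, 0.045, 0.032, 0, 0, 0, 0], [0, 0.045, 0.032, 0, 0, 0, 0], [0, 0.045, 0.032, 0, 0, 0, 0], [0, 0.045, 0.032, 0, 0, 0, 0], [0, 0.045, 0.032, 0, 0, 0, 0]]]' > rows.txt && python3 -m crank rows.txt >/dev/null
echo '[[[0, 0.045, 0.032, 0, 0, 0, 0], [0, 0.045, 0.032, 0, 0, 0, 0], [0, 0.045, 0.032, 0, 0, 0, 0], [0, 0.02, 0.02, 0, 0, 0, 0], [0, 0, 0, 0, 0, 0, 0]]]' > rows.txt && python3 -m crank rows.txt >/dev/null
python3 go.py 0.4883 0.2227 0.35 119.6
```

```text
t 8.45 pos [0.4872 0.1955 0.3546] d [0.0231 0.0145 0.0046] w [-0.0029 -0.0007  0.0028] F [-0.3 -0.1 -0.9] M [ 0.02 -0.02 -0.02] open 0.154 grip 58.9 q6 -0.28
```

```bash
echo '[[[0, 0.023, 0.0145, 0, 0, 0, 0], [0, 0, 0, 0.05, 0, 0, 0], [0, 0, 0, 0.06, 0, 0, 0], [0, 0, 0, 0.05, 0, 0, 0], [0, 0, 0, 0.02, 0, 0, 0]]]' > rows.txt && python3 -m crank rows.txt >/dev/null
echo '[[[0, 0, 0, 0, 0, 0, 0], [0, 0, 0, 0, 0, 0, 0], [0, 0, 0, 0, 0, 0, 0]]]' > rows.txt && python3 -m crank rows.txt >/dev/null
python3 go.py 0.4883 0.2227 0.1285 119.6
python3 - <<'E'
from rect import *
o=[]
for n in ["scene","top"]:
    im,d=manip.grab_frame(n); p=proj(n,[[.4893,.221,.0825]])[0]; print(n,p); s=manip.state()
    q=s["tool_rot"]; M=R.from_quat([q[1],q[2],q[3],q[0]]).as_matrix()
    x0,y0=int(p[0]-40),int(p[1]-45)
    for nm,v in [("tip",[-.002,0,.062]),("collar",[-.002,0,.043]),("shank",[-.002,0,.025])]: print(nm,((proj(n,[s["tool_pos"]+M@np.array(v)])[0]-[x0,y0])*5).round())
    print("mouth",(p-[x0,y0])*5); o.append(cv2.resize(im[y0:y0+80,x0:x0+80],(400,400),interpolation=cv2.INTER_CUBIC))
save("s4.png",np.hstack(o))
E
```

```text
t 9.45 pos [0.4904 0.2216 0.1792] d [ 0.002  -0.0015  0.0506] w [0.0045 0.0011 0.0021] F [ 0.7 -0.  -1. ] M [0.   0.03 0.02] open 0.156 grip 58.8 q6 -0.23
scene [227.72591233 189.95067777]
tip [203. 167.]
collar [199. 132.]
shank [196.  98.]
mouth [203.62956167 229.75338885]
top [231.4720582  246.70145339]
tip [191. 223.]
collar [182. 222.]
shank [174. 221.]
mouth [202.36029098 228.50726697]
```

View pics/s4.png

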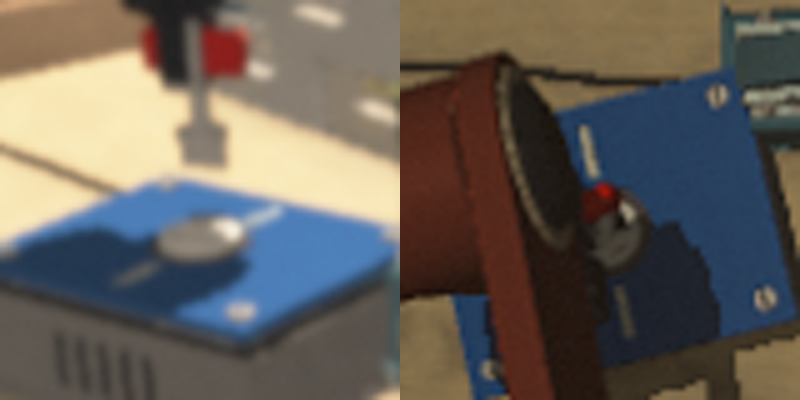

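Left view: the blade tip at (205,165) is centred over the head at (203,237), and the prediction agrees. Lowering to just above the mouth.

```bash
echo '[[[0, 0.002, -0.0015, 0.012, 0, 0, 0], [0, 0, 0, 0.012, 0, 0, 0], [0, 0, 0, 0, 0, 0, 0], [0, 0, 0, 0, 0, 0, 0], [0, 0, 0, 0, 0, 0, 0]]]' > rows.txt && python3 -m crank rows.txt >/dev/null
python3 go.py 0.4883 0.2227 0.1285 119.6
echo '[[[0, 0, 0, 0, 0, 0, 0], [0, 0, 0, 0, 0, 0, 0]]]' > rows.txt && python3 -m crank rows.txt >/dev/null
python3 go.py 0.4883 0.2227 0.1285 119.6
```

```text
t 10.18 pos [0.4869 0.2223 0.1527] d [-0.0003  0.0015  0.0242] w [0.0007 0.0001 0.0023] F [ 0.5  0.3 -0.7] M [-0.05  0.02  0.04] open 0.156 grip 58.8 q6 -0.23
t 10.43 pos [0.4867 0.2222 0.1526] d [-0.0004  0.0016  0.0241] w [0.0005 0.0001 0.0023] F [ 0.1 -0.  -0.3] M [ 0.06 -0.04  0.03] open 0.155 grip 58.8 q6 -0.23
```

```bash
echo '[[[0, 0, 0.0015, 0.003, 0, 0, 0], [0, 0, 0, 0.003, 0, 0, 0], [0, 0, 0, 0.003, 0, 0, 0], [0, 0, 0, 0.002, 0, 0, 0], [0, 0, 0, 0, 0, 0, 0]]]' > rows.txt && python3 -m crank rows.txt >/dev/null
python3 go.py 0.4883 0.2227 0.1285 119.6
echo '[[[0, 0, 0, 0.003, 0, 0, 0], [0, 0, 0, 0, 0, 0, 0]]]' > rows.txt && python3 -m crank rows.txt >/dev/null
python3 go.py 0.4883 0.2227 0.1285 119.6
```

```text
t 11.05 pos [0.4881 0.2231 0.142 ] d [-0.0004 -0.      0.0135] w [0.0005 0.0001 0.0025] F [-2.6 -0.8  5. ] M [-0.2   0.39 -0.03] open 0.149 grip 59.7 q6 -0.23
t 11.30 pos [0.4885 0.2239 0.1396] d [-0.001  -0.0008  0.0111] w [ 0.0031 -0.0014  0.0023] F [-1.2  4.3  3.1] M [0.62 0.24 0.04] open 0.155 grip 59.7 q6 -0.23
```

```bash
echo '[[[0, 0.001, 0, 0.003, 0, 0, 0], [0, 0, 0, 0, 0, 0, 0]]]' > rows.txt && python3 -m crank rows.txt >/dev/null
python3 go.py 0.4883 0.2227 0.1285 119.6
echo '[[[0, 0, 0, 0.003, 0, 0, 0], [0, 0, 0, 0, 0, 0, 0]]]' > rows.txt && python3 -m crank rows.txt >/dev/null
python3 go.py 0.4883 0.2227 0.1285 119.6
```

```text
t 11.55 pos [0.4873 0.224  0.1345] d [-0.0017  0.0003  0.006 ] w [ 0.0004 -0.0003  0.0025] F [ 2.2  1.9 -2.1] M [ 0.59 -0.31  0.06] open 0.151 grip 58.9 q6 -0.23
t 11.80 pos [0.4873 0.224  0.1318] d [-0.0016  0.0002  0.0033] w [ 0.0001 -0.0004  0.0024] F [ 1.3  3.6 -2.3] M [ 0.67 -0.26 -0.01] open 0.154 grip 58.8 q6 -0.23
```

The blade is in the slot and sinking freely. Going down the last millimetres.

```bash
echo '[[[0, 0, 0, 0.002, 0, 0, 0], [0, 0, 0, 0, 0, 0, 0]]]' > rows.txt && python3 -m crank rows.txt >/dev/null
python3 go.py 0.4883 0.2227 0.1285 119.6
echo '[[[0, 0, 0, 0.0015, 0, 0, 0], [0, 0, 0, 0, 0, 0, 0], [0, 0, 0, 0, 0, 0, 0]]]' > rows.txt && python3 -m crank rows.txt >/dev/null
python3 go.py 0.4883 0.2227 0.1285 119.6
```

```text
t 12.05 pos [0.4873 0.224  0.1302] d [-0.0016  0.0002  0.0017] w [ 0.0002 -0.0004  0.0023] F [-0.2  2.9 -0.1] M [ 0.74 -0.14  0.03] open 0.153 grip 59.1 q6 -0.23
t 12.43 pos [0.4873 0.2239 0.1288] d [-0.0016  0.0002  0.0003] w [ 0.0002 -0.0002  0.0024] F [0.6 4.1 0.7] M [ 0.79 -0.03 -0.01] open 0.159 grip 59.3 q6 -0.23
```

```bash
echo '[[[0, 0.001, 0, 0.001, 0, 0, 0], [0, 0.001, 0, 0, 0, 0, 0], [0, 0, 0, 0, 0, 0, 0]]]' > rows.txt && python3 -m crank rows.txt >/dev/null
python3 go.py 0.4883 0.2227 0.1285 119.6
echo '[[[0, 0.001, 0, 0.001, 0, 0, 0], [0, 0, 0, 0, 0, 0, 0], [0, 0, 0, 0, 0, 0, 0]]]' > rows.txt && python3 -m crank rows.txt >/dev/null
python3 go.py 0.4883 0.2227 0.1285 119.6
```

```text
t 12.80 pos [0.487  0.2248 0.1282] d [-0.0025  0.0001 -0.0003] w [0.0003 0.0022 0.0024] F [ 1.  -3.   3.5] M [-0.31 -0.33  0.03] open 0.155 grip 59.5 q6 -0.22
t 13.18 pos [0.4861 0.2263 0.127 ] d [-0.0042  0.0001 -0.0015] w [0.0004 0.0005 0.0023] F [ 1.3 -1.5  4.8] M [-0.45 -0.35 -0.02] open 0.153 grip 59.6 q6 -0.22
```

The collar is on the head. I'll lift 2 mm and probe the slot ends to centre the key before turning.

```bash
echo '[[[0, 0, 0, -0.0025, 0, 0, 0], [0, 0, 0, 0, 0, 0, 0], [0, 0, 0, 0, 0, 0, 0]]]' > rows.txt && python3 -m crank rows.txt >/dev/null
python3 go.py 0.4883 0.2227 0.1285 119.6
echo '[[[0, 0.001, 0, 0, 0, 0, 0], [0, 0, 0, 0, 0, 0, 0], [0, 0, 0, 0, 0, 0, 0]]]' > rows.txt && python3 -m crank rows.txt >/dev/null
python3 go.py 0.4883 0.2227 0.1285 119.6
echo '[[[0, 0.001, 0, 0, 0, 0, 0], [0, 0, 0, 0, 0, 0, 0], [0, 0, 0, 0, 0, 0, 0]]]' > rows.txt && python3 -m crank rows.txt >/dev/null
python3 go.py 0.4883 0.2227 0.1285 119.6
```

```text
t 13.55 pos [0.4856 0.2269 0.1289] d [-0.005   0.0003  0.0003] w [ 0.0001 -0.0011  0.0024] F [ 3.3  2.3 -0.3] M [ 0.34 -0.59  0.05] open 0.153 grip 59.0 q6 -0.22
t 13.93 pos [0.4853 0.2273 0.1289] d [-0.0055  0.0003  0.0004] w [-0.0001 -0.      0.0024] F [ 4.6  1.2 -2.4] M [ 0.19 -0.92  0.07] open 0.151 grip 58.6 q6 -0.22
t 14.30 pos [0.485  0.2277 0.1291] d [-0.006   0.0003  0.0006] w [-0.0001  0.0011  0.0024] F [ 4.7 -0.8 -2.2] M [-0.13 -1.03  0.08] open 0.154 grip 58.5 q6 -0.22
```

```bash
echo '[[[0, -0.002, 0.001, 0, 0, 0, 0], [0, -0.001, 0, 0, 0, 0, 0], [0, 0, 0, 0, 0, 0, 0], [0, 0, 0, 0, 0, 0, 0]]]' > rows.txt && python3 -m crank rows.txt >/dev/null
python3 go.py 0.4883 0.2227 0.1285 119.6
echo '[[[0, 0, 0, 0.0025, 0, 0, 0], [0, 0, 0, 0.001, 0, 0, 0], [0, 0, 0, 0, 0, 0, 0], [0, 0, 0, 0, 0, 0, 0]]]' > rows.txt && python3 -m crank rows.txt >/dev/null
python3 go.py 0.4883 0.2227 0.1285 119.6
```

```text
t 14.80 pos [0.4867 0.2259 0.129 ] d [-0.0036 -0.0002  0.0005] w [-0.0014 -0.0003  0.0024] F [-0.8 -0.6 -0.5] M [-0.04 -0.03 -0.04] open 0.153 grip 59.0 q6 -0.22
t 15.30 pos [0.4871 0.226  0.1267] d [-0.0035 -0.0006 -0.0018] w [-0.0007 -0.0001  0.0025] F [-3.8 -1.   5.4] M [-0.22  0.67 -0.06] open 0.155 grip 60.1 q6 -0.22
```

```bash
echo '[[[0, 0, 0, -0.001, 0, 0, 0], [0, 0, 0, 0, 0, 0, 0], [0, 0, 0, 0, 0, 0, 0]]]' > rows.txt && python3 -m crank rows.txt >/dev/null
python3 go.py 0.4883 0.2227 0.1285 119.6
python3 - <<'E'
from rect import *
n="scene"; im=np.mean([manip.grab_frame(n)[0].astype(np.float32) for _ in range(3)],0); p=proj(n,[[.4893,.221,.0825]])[0]; s=manip.state()
q=s["tool_rot"]; M=R.from_quat([q[1],q[2],q[3],q[0]]).as_matrix()
x0,y0=int(p[0]-30),int(p[1]-32)
for nm,v in [("collar",[0,0,.043]),("shank",[0,0,.026]),("bar-",[-.028,0,0]),("bar+",[.028,0,0]),("bar0",[0,0,0])]: print(nm,((proj(n,[s["tool_pos"]+M@np.array(v)])[0]-[x0,y0])*10).round())
print("mouth",(p-[x0,y0])*10); save("s5.png",cv2.resize(np.clip(im[y0:y0+50,x0:x0+60],0,255).astype(np.uint8),(600,500),interpolation=cv2.INTER_CUBIC))
E
```

```text
t 15.68 pos [0.4872 0.2261 0.1269] d [-0.0034 -0.0007 -0.0016] w [-0.0001 -0.0001  0.0023] F [-3.4 -0.4  4.4] M [-0.17  0.5   0.01] open 0.156 grip 60.0 q6 -0.22
collar [289. 322.]
shank [283. 260.]
bar- [374. 174.]
bar+ [176. 155.]
bar0 [275. 164.]
mouth [307.25912335 329.50677769]
```

View pics/s5.png

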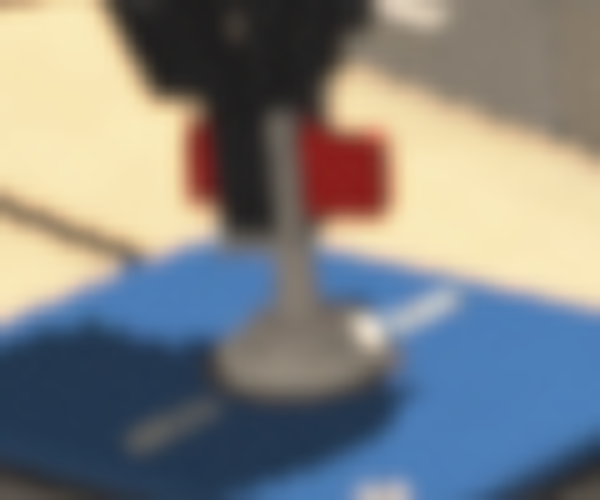

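The picture shows the blade in the slot with the collar on the head at (300,330), key upright. The key axis is roughly 1 to 2 mm left of the head centre, inside the slot play. I'll trim by 0.6 mm and turn counter-clockwise about the fastener axis to a tool yaw of about 200°, which is line plus play.

```bash
echo '[[[0, -0.0006, -0.0006, -0.001, 0, 0, 0], [0, 0, -0.0005, 0, 0, 0, -0.14], [0, 0, -0.0005, 0, 0, 0, -0.14], [0, 0, -0.0005, 0, 0, 0, -0.14], [0, 0, 0, 0, 0, 0, 0]]]' > rows.txt && python3 -m crank rows.txt >/dev/null
python3 go.py 0.4855 0.2210 0.1285 200
```

```text
t 16.45 pos [0.4868 0.2246 0.1284] d [-0.0011 -0.0037 -0.0001] w [ 0.0016  0.0027 -0.9826] F [1.  2.2 3.3] M [ 0.27 -0.19 -0.03] open 0.153 grip 59.6 q6 -0.64
```

```bash
echo '[[[0, 0, -0.0005, 0, 0, 0, -0.14], [0, 0, -0.0005, 0, 0, 0, -0.14], [0, 0, -0.0005, 0, 0, 0, -0.14], [0, 0, -0.0005, 0, 0, 0, -0.14], [0, 0, 0, 0, 0, 0, 0]]]' > rows.txt && python3 -m crank rows.txt >/dev/null
python3 go.py 0.4855 0.2210 0.1285 200
echo '[[[0, 0, -0.0005, 0, 0, 0, -0.14], [0, 0, -0.0005, 0, 0, 0, -0.14], [0, 0, -0.0005, 0, 0, 0, -0.14], [0, 0, 0, 0, 0, 0, 0], [0, 0, 0, 0, 0, 0, 0]]]' > rows.txt && python3 -m crank rows.txt >/dev/null
python3 go.py 0.4855 0.2210 0.1285 200
```

```text
t 17.07 pos [0.4861 0.2234 0.1285] d [ 0.0004 -0.0024  0.    ] w [ 0.002   0.0034 -0.4244] F [2.1 4.3 3. ] M [ 0.88 -0.36  0.01] open 0.154 grip 59.5 q6 -1.20
t 17.70 pos [0.4859 0.2223 0.1285] d [ 0.0009 -0.0011 -0.    ] w [ 0.0023  0.0036 -0.0051] F [1.7 5.9 3.5] M [ 1.22 -0.31  0.02] open 0.153 grip 59.4 q6 -1.63
```

```bash
echo '[[[0, 0, 0.001, 0, 0, 0, 0], [0, 0, 0.001, 0, 0, 0, 0], [0, 0, 0, 0, 0, 0, 0], [0, 0, 0, 0, 0, 0, 0]]]' > rows.txt && python3 -m crank rows.txt >/dev/null
python3 go.py 0.4855 0.2210 0.1285 200
```

```text
t 18.20 pos [0.4846 0.2226 0.1279] d [-0.0003 -0.0018 -0.0006] w [-0.0007  0.0002 -0.0015] F [2.7 0.6 4.1] M [ 0.09 -0.49 -0.04] open 0.155 grip 59.6 q6 -1.63
```

Lateral force is nearly gone with the slot turned to the lines. Now pushing down in small steps.

```bash
echo '[[[0, -0.0008, 0, 0.001, 0, 0, 0], [0, 0, 0, 0.0015, 0, 0, 0], [0, 0, 0, 0.0015, 0, 0, 0], [0, 0, 0, 0, 0, 0, 0], [0, 0, 0, 0, 0, 0, 0]]]' > rows.txt && python3 -m crank rows.txt >/dev/null
python3 go.py 0.4855 0.2210 0.1205 200
echo '[[[0, 0, 0, 0.0015, 0, 0, 0], [0, 0, 0, 0.0015, 0, 0, 0], [0, 0, 0, 0, 0, 0, 0], [0, 0, 0, 0, 0, 0, 0]]]' > rows.txt && python3 -m crank rows.txt >/dev/null
python3 go.py 0.4855 0.2210 0.1205 200
```

```text
t 18.82 pos [0.4849 0.2228 0.124 ] d [ 0.     -0.0018  0.0035] w [-0.0007 -0.0015 -0.001 ] F [ 0.8 -1.7  7. ] M [-0.18  0.01  0.01] open 0.153 grip 60.1 q6 -1.63
t 19.32 pos [0.485  0.2228 0.1216] d [ 0.0001 -0.0018  0.0011] w [-0.0008 -0.0016 -0.0009] F [-1.6 -2.4  9.1] M [-0.27  0.24 -0.05] open 0.153 grip 60.5 q6 -1.63
```

```bash
echo '[[[0, 0, 0, 0.0015, 0, 0, 0], [0, 0, 0, 0.001, 0, 0, 0], [0, 0, 0, 0, 0, 0, 0], [0, 0, 0, 0, 0, 0, 0]]]' > rows.txt && python3 -m crank rows.txt >/dev/null
python3 go.py 0.4855 0.2210 0.1205 200
echo '[[[0, 0, 0, 0.0015, 0, 0, 0], [0, 0, 0, 0, 0, 0, 0], [0, 0, 0, 0, 0, 0, 0]]]' > rows.txt && python3 -m crank rows.txt >/dev/null
python3 go.py 0.4855 0.2210 0.1205 200
```

```text
t 19.82 pos [0.4852 0.2229 0.1214] d [ 0.0004 -0.0018  0.0009] w [-0.0009 -0.0019 -0.0008] F [-6.4 -4.3 20.5] M [-0.63  1.31  0.04] open 0.154 grip 62.3 q6 -1.63
t 20.20 pos [0.4854 0.2229 0.1213] d [ 0.0006 -0.0018  0.0008] w [-0.001  -0.002  -0.0007] F [-10.5  -5.6  27.8] M [-0.8   1.97  0.  ] open 0.150 grip 63.3 q6 -1.63
```

```bash
echo '[[[0, 0, 0, -0.0008, 0, 0, 0], [0, 0, 0, 0, 0, 0, 0], [0, 0, 0, 0, 0, 0, 0]]]' > rows.txt && python3 -m crank rows.txt >/dev/null
python3 go.py 0.4855 0.2210 0.1205 200
python3 - <<'E'
from rect import *
im,d=manip.grab_frame("scene"); D0=np.load("/tmp/scene0.npz")
i0=D0["im"].astype(int); P0=cloud("scene",D0["d"]); P=cloud("scene",d); i=im.astype(int)
def blue(i,P): 
    b=(P[...,2]>.055)&(P[...,2]<.085)&(i[...,2]>1.5*i[...,0]); b[:165]=0;b[240:]=0;b[:,:175]=0;b[:,280:]=0; return b
b=blue(i0,P0)&blue(i,P); print(b.sum(),np.median(P0[b][:,2]),np.median(P[b][:,2]))
p=proj("scene",[[.489,.2215,.0825]])[0]; x0,y0=int(p[0]-30),int(p[1]-32)
save("s6.png",cv2.resize(im[y0:y0+50,x0:x0+60],(600,500),interpolation=cv2.INTER_CUBIC))
E
```

```text
t 20.57 pos [0.4853 0.2229 0.1214] d [ 0.0005 -0.0019  0.0009] w [-0.001  -0.0019 -0.0007] F [-8.7 -3.8 23.1] M [-0.72  1.61  0.08] open 0.155 grip 62.6 q6 -1.63
966 0.0738365288498965 0.06691525631982714
```

View pics/s6.png

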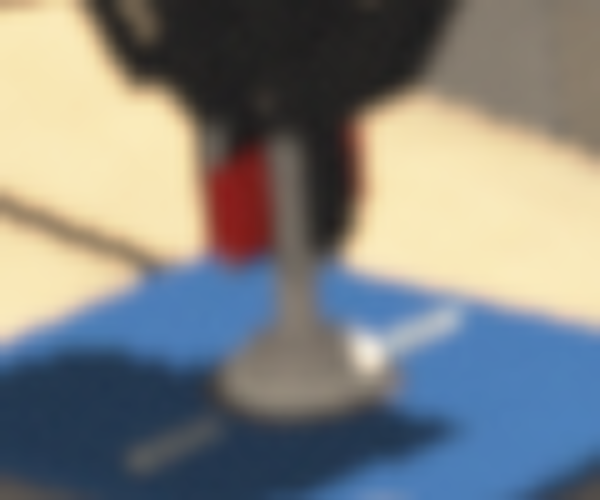

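The picture shows the key upright in the head at (297,350), with its bar in line with the white lines. The depth data show the panel 6.9 mm lower. Handing in.

```bash
python3 -c "
from plant import manip
print(manip.job_done())"
```

```text
the job is handed in; nothing more can be done
None
```

I handed the job in with the key upright in the slot, the fastener turned to about the white lines, and the panel pressed about 6.9 mm of 7 mm down with 23 N. The gripper still holds the key at 63 N. No verdict came back, and the fastener angle was worked out from the tool's yaw, not seen.

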